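Set the folding bench's angle dial and length stop

TASK

Set up the folding bench for the next copper part: first turn the angle dial until its red pointer lines up with the yellow index mark, and let go of the dial. Then pull up the black plunger knob of the length stop, slide the blue sleeve to the next hole towards the red end cap, and push the pin fully home in that hole. The pin's worn spring lifts it a little when let go, so finish while still holding the knob pressed down, pin fully home; leave the other things on the bench where they are.

Things in the scene. Friction and masses are not known exactly. Their poses are not given: they have to be found in the camera images.
- dial_grip (a point): Centre of the black dial grip: an upright bar 56 x 14 mm, from 61 to 97 mm above the bench (this point: 82 mm), to be pinched across its 14 mm width from above. It stands on a blue box 120 x 120 x 50 mm with a white disc (top 53 mm high) and a 44 mm hub up to 61 mm. z is up, the turning axis; x runs along the bar to the red pointer. Friction keeps it where it is left (0.05 N m).
- pointer (a point): Tip of the dial's red pointer, 41 mm from the dial's axis, 57 mm above the bench; turns with the grip, x points outward along the pointer.
- index_mark (a point): Tip of the yellow index mark clipped on the rim of the dial's disc, 50 mm from the dial's axis, 57 mm above the bench; x points outward from the dial's axis. The dial is set when the pointer's x and this x have the same direction.
- dial (a joint): Angle of the dial, rad, counter-clockwise from above positive, range -1.3 to 1.0; it must be turned counter-clockwise by 0.4 to 1.45 rad to meet the mark.
- knob_centre (a point): Centre of the round black plunger knob, upright, 30 mm diameter, 32 mm high, red disc on top. With the pin fully home this point is 104 mm above the bench; it rises with joint plunger and travels with the sleeve. It stands free above the sleeve's top (69 mm high) and a 22 mm bushing up to 85 mm. y points along the tube towards the red end cap.
- plunger (a joint): Lift of the pin, m: 0 fully home, 0.026 stop; its foot leaves the hole at 0.014. A 500 N/m spring floats it at 0.006 (half in, still locking) when let go: 3 N of push bring it home, 6 N of pull raise it to 0.018. The sleeve cannot slide unless the pin is lifted clear.
- sleeve (a joint): Travel of the blue sleeve along the tube, m: 0 at the starting hole, growing towards the red end cap, 0.060 at the next hole (holes every 60 mm). Rubs with about 2 N. Once the pin stands within about 3 mm of a hole's centre, pushing it down centres it.
- next_hole (a point): Centre of the next hole's mouth on the top face of the square tube (40 x 40 mm, 400 mm long, top 56 mm high), 60 mm from the starting hole. y points along the tube towards the red end cap, x across it, z up.
- start_hole (a point): Centre of the hole in which the pin starts, on the top of the same tube.
- hammer: Bystander: hammer lying along its x, about 280 mm long.
- bracket: Bystander: copper angle bracket 50 x 60 x 40 mm, origin under its centre. Farther bystanders: copper mug, cone (100 mm high) and black can (150 mm) at the far edge; water bottle (200 mm) near the robot on its right; brass tin (40 mm) near the robot, in front of the gap between stop and dial. A steel stop blade on the sleeve, 61 mm high, faces away from the robot.
Mind the look-alikes: they are no part of the job. What is shaped like the part that bears dial_grip but green or turquoise is not meant.

How it is judged (in metres and radians):
On the way, in this order (a step that is already met when the one before it is completed fails the run):
1. the dial is turned to the yellow mark and let go (angle between the x axis of pointer and the x axis of index_mark, either way round below 0.1 rad and contact force between the fingers and dial below 0.3 N), for 0.2 s.
2. the plunger is pulled up, its pin clear of the hole (value of joint plunger above 0.013 m), for 0.1 s.
3. the sleeve is at the next hole with the pin pushed fully home (value of joint plunger below 0.0025 m and value of joint sleeve between 0.057 and 0.063 m), for 0.2 s.
At the end, for the whole second after the job is handed in: The dial's pointer is within 0.1 rad (6 degrees) of the yellow mark; the sleeve is within 3 mm of the next hole (60 mm from the start); the pin is within 2.5 mm of fully home, held there by the fingers, which press on the knob with more than 2 N (all of step 3 and angle between the x axis of pointer and the x axis of index_mark, either way round below 0.1 rad and contact force between the fingers and plunger above 2 N); the arm keeps its last pose, push and grip.
It fails at once if a bystander (mug, cone, hammer, can, bottle, tin or bracket) is moved by more than 30 mm (distance of any of mug, cone, hammer, can, water, tin, bracket from where it was at the start of the episode above 0.03 m).
It also fails if it takes over 51 s, if anything falls off the work surface, if the arm or the gripper's body presses on something with over 40 N, if the wrist force passes 120 N, or if a joint passes its speed limit or range.

ROBOT

A 6-joint arm with a two-finger parallel gripper is mounted at the origin on the work surface. World frame = base frame: x ahead of the robot, y to its left, z up, the work surface at z = 0. Lengths are in mm, angles in rad, forces in N, time in s.
With the tool pointing down it reaches from about 375 to 750 mm from the base axis. Payload 9 kg.
Tool frame: the origin (TCP) lies at the very end of the fingers, on their centre line; the grasp point (between the pads) lies 19 mm behind it; z points along the fingers, y is the direction in which the jaws open and shut (so a half turn about z gives the same grasp; the last joint's range is limited). The gripper opens to 85 mm and grips with 20 to 120 N. Pads are 22 mm wide; open, the fingers measure 114 mm over their backs; the gripper's body (76 mm by 85 mm) begins 54 mm behind the grasp point. The pads swing forward as they close: fully open they stand 13 mm farther back than shut.
Start: joints at [1.056, 0.104, 0.097, 1.564, 0, 1.353], TCP at [175.481, 573.797, 231.331] pointing down, gripper open.
Joint ranges: [-2.99, 2.99], [-0.84, 1.86], [-1.1, 1.16], [-1.84, 2.11], [-1.51, 1.56], [-3.14, 3.14]. Speed limits (rad/s): [2.22, 2.22, 2.57, 3.14, 3.14, 3.14].

INTERFACE

Orientations are given as a rotation vector (axis times angle).
In Python, from station import arm gives the robot as it stands.
- The arm moves only by the tool arm_command, never from a script. Its argument "motion" is a list of rows, each a list of 2 entries, a list of its own where there are three numbers: the shift along the tool's x, y, z in mm, then the turn, a rotation vector about the tool's x, y, z in degrees. A call has exactly 5 rows; each row shifts and turns the pose as measured when the row begins, along the tool's axes as they then stand; what a row does not reach is not made up. A row lasts 1/8 s, in which the tool goes at most 62.5 mm and 10.7 degrees, less where a joint would pass 70% of its speed; a pose out of reach is approached as far as the arm can. A call is refused whole if a number of a shift passes 62.5 or a number of a turn 10.7, either way. A call with a gripper value outside its range is refused whole. "gripper" is the closure, from 0 (fully open) to 1 (shut), set as the call begins (left out, the last holds). The fingers move at their own pace and stop on an object; "newtons" is the grip in N (left out, the last holds). Time passes only in rows, so rows that do not move let the fingers close, or fill a call up. It gives the time, the measured TCP pose, the force and the opening at its end, in the units of the state.
- arm.get_state(): the state, without advancing time (a new reading comes with each control period).
- arm.get_image(name): name is "scene" or "top" or "wrist"; returns the picture (420x560x3 uint8, red, green, blue); there is no depth.
- arm.camera_model(name): a dict with "intrinsics" (3x3 intrinsics, pixels), "distortion" ([k1, k2, p1, p2, k3] as OpenCV has them; the pictures are not rectified), "origin" and "attitude" of the camera in the world. Camera axes: x right, y down, z forward; pixel columns grow to the right and rows downward; lengths in mm; the calibration is good to about 2 mm. A picture is of the moment at which its call begins: read the wrist's pose just before it. camera_model takes no time and is no camera call; for the wrist camera it gives the pose at the moment of the call.
- arm.close_job(): hands the job in, once; it reports no verdict.
The state is a dict: "clock": time; "joint_positions": joint angles; "dq": joint speeds; "effort": joint torques, N m; "tool_pos": TCP position; "tcp_rot": TCP orientation; "force": force on the tool from outside, world axes, zero at the start; "wrist_torque": the same for the moment, N m; "grip_width": opening from 0.0 (shut) to 1.0 (fully open).
Only numpy, scipy, OpenCV 4.12 (cv2) and the standard library are available. Lean on these libraries where they do the work, as an engineer would, in place of code of your own. Each camera call takes 0.05 s, during which the arm holds its last target.

## Working session

There is one attempt and no reset: what is moved stays moved. The work goes in short steps, Python scripts to look and compute and a tool call to move; the robot and the scene stay as the last step left them, time stands still between calls to the robot, and variables do not carry over. Pictures are saved under pics/ and viewed, and the job is handed in when it is done.

Besides the shell and the picture viewer there is one more tool, called after ">>>" as name(argument=value, ...) on one line, values as JSON. arm_command: Moves the arm, as the interface text tells. Its arguments: {"type":"object","properties":{"motion":{"type":"array","items":{"type":"array"}},"gripper":{"type":"number"},"newtons":{"type":"number"}},"required":["motion"]}

```bash
ls; mkdir -p pics
cat > look.py <<'E'
import sys,cv2,numpy as np
from station import arm
np.set_printoptions(precision=4,suppress=True)
for n in sys.argv[2:]:
    im=arm.get_image(n); cv2.imwrite(f'pics/{sys.argv[1]}_{n}.png',cv2.cvtColor(im,cv2.COLOR_RGB2BGR))
    m=arm.camera_model(n); np.save(f'pics/{sys.argv[1]}_{n}.npy',m,allow_pickle=True); print(n,m)
s=arm.get_state();print(s)
E
python3 look.py a scene top wrist
```

```text
pics
scene {'intrinsics': array([[423.0373,   0.    , 281.5975],
       [  0.    , 423.0373, 206.8198],
       [  0.    ,   0.    ,   1.    ]]), 'distortion': array([-0.0345,  0.    ,  0.    ,  0.    ,  0.    ]), 'origin': array([1351.2008,  331.3126,  806.4339]), 'attitude': array([-1.3188, -2.0576,  1.0172])}
top {'intrinsics': array([[384.2749,   0.    , 275.7674],
       [  0.    , 384.2749, 216.2788],
       [  0.    ,   0.    ,   1.    ]]), 'distortion': array([-0.0282,  0.    ,  0.    ,  0.    ,  0.    ]), 'origin': array([ 371.6248,  -28.218 , 1185.4385]), 'attitude': array([-2.1301,  2.1843, -0.1671])}
wrist {'intrinsics': array([[343.3495,   0.    , 280.924 ],
       [  0.    , 343.3495, 211.4482],
       [  0.    ,   0.    ,   1.    ]]), 'distortion': array([-0.0007,  0.    ,  0.    ,  0.    ,  0.    ]), 'origin': array([107.9855, 594.1406, 373.392 ]), 'attitude': array([2.338 , 1.7297, 0.2394])}
{'clock': 0.15, 'joint_positions': array([ 1.0563,  0.1046,  0.0966,  1.5639, -0.    ,  1.3531]), 'dq': array([ 0.0003, -0.0019,  0.0024, -0.0006, -0.0007,  0.0002]), 'effort': array([  0.0028, -55.7359,  50.4005,   0.0126,  -0.0004,  -0.    ]), 'tool_pos': array([175.3486, 573.5319, 230.6908]), 'tcp_rot': array([-0.4645, -3.1067,  0.0015]), 'force': array([-1.0703,  0.6114,  0.2925]), 'wrist_torque': array([ 0.0375,  0.0712, -0.0084]), 'grip_width': 1.0000853245392887}
```

View pics/a_scene.png

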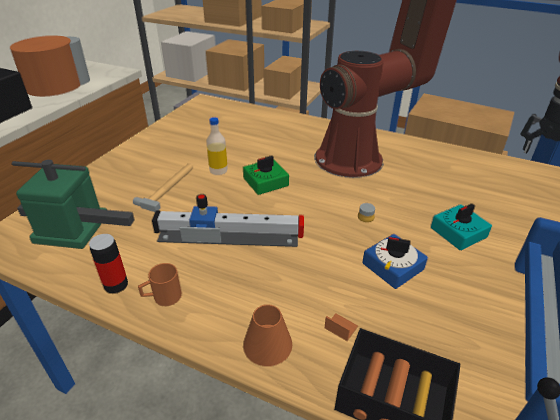

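View pics/a_top.png

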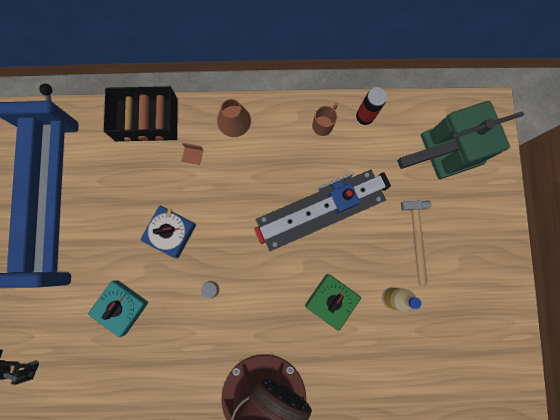

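View pics/a_wrist.png

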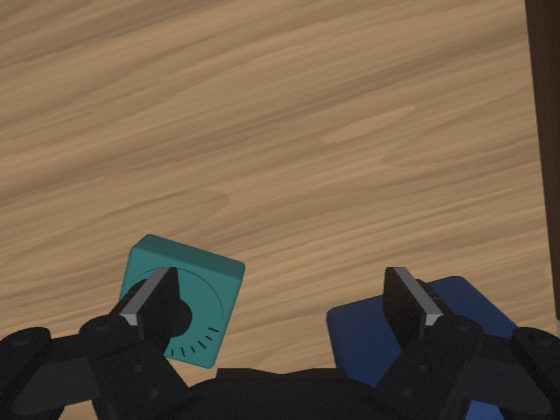

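Three dial-like boxes appear in top: blue (167,231), turquoise (117,308) and green (333,302). The blue one, with a white disc and a yellow mark, fits. I'll confirm it in a crop and look at the plunger too.

Run:
```python
import cv2,numpy as np
a=cv2.imread('pics/a_top.png')
c=lambda im,x,y,w,h,s:cv2.resize(im[y:y+h,x:x+w],None,fx=s,fy=s,interpolation=cv2.INTER_CUBIC)
cv2.imwrite('pics/c1.png',c(a,132,198,70,66,9))
cv2.imwrite('pics/c2.png',c(a,245,160,155,95,5))
s=cv2.imread('pics/a_scene.png')
cv2.imwrite('pics/c3.png',np.hstack([c(s,355,225,80,65,5),c(s,180,185,75,65,5)]))
```

```text
(no output)
```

View pics/c1.png

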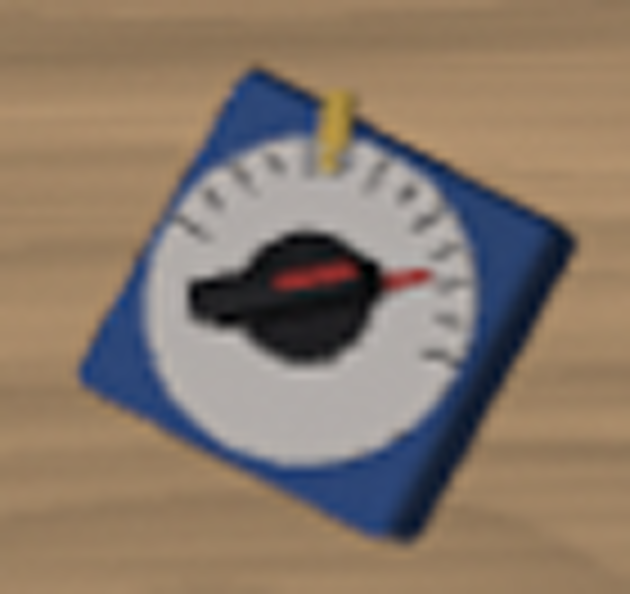

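View pics/c2.png

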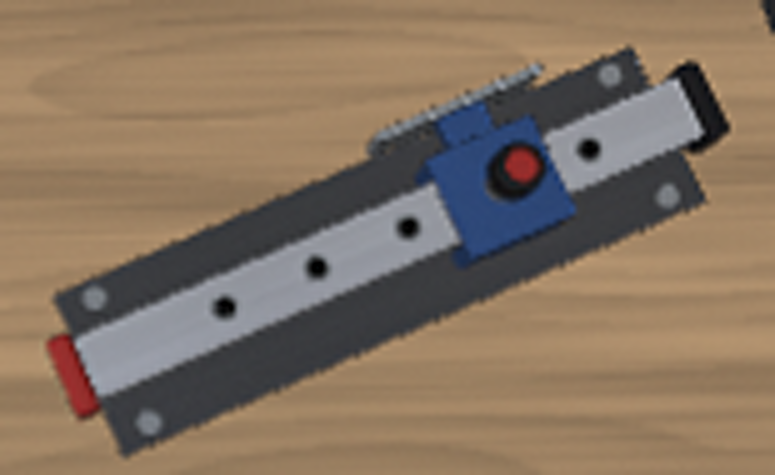

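View pics/c3.png

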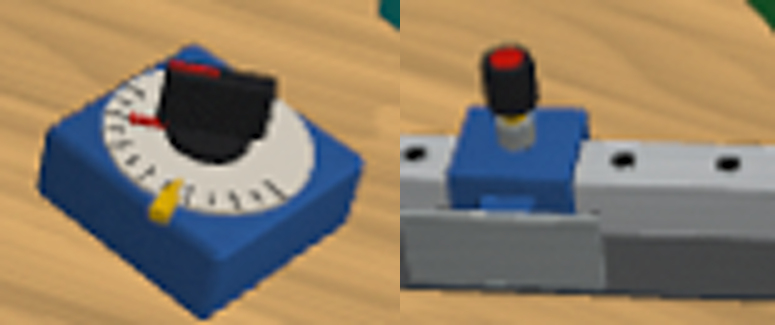

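```bash
cat > geo.py <<'E'
import cv2,numpy as np
from scipy.spatial.transform import Rotation as R
def ray(m,px):
    p=cv2.undistortPoints(np.array([[px]],float),m['intrinsics'],m['distortion'])[0,0]
    return R.from_rotvec(m['attitude']).apply([p[0],p[1],1.])
def onz(m,px,z):
    d=ray(m,px); o=m['origin']; return (o+d*(z-o[2])/d[2])[:2]
def proj(m,P):
    Rm=R.from_rotvec(m['attitude']).as_matrix().T
    r,_=cv2.Rodrigues(Rm); return cv2.projectPoints(np.array(P,float).reshape(-1,1,3),r,-Rm@m['origin'],m['intrinsics'],m['distortion'])[0][:,0]
def load(n): return np.load(f'pics/{n}.npy',allow_pickle=True).item()
E
python3 - <<'E'
from geo import *
np.set_printoptions(precision=3,suppress=True)
m=load('a_top')
q=lambda x0,y0,s,p:((p[0]+.5)/s-.5+x0,(p[1]+.5)/s-.5+y0)
c=onz(m,q(132,198,9,(310,300)),53)
p=onz(m,q(132,198,9,(430,274)),57); k=onz(m,q(132,198,9,(332,170)),57)
for n,v in(('ptr',p-c),('mark',k-c)): print(n,np.hypot(*v),np.arctan2(v[1],v[0]))
print('c',c)
H=[onz(m,q(245,160,5,h),56) for h in((225,307),(317,267),(408,227),(589,149))]
print(H,[np.hypot(*(H[i]-H[i+1])) for i in range(3)])
d=H[0]-H[3]; print('dir',np.arctan2(d[1],d[0])); print('start',H[3]+d/4,'next',H[3]+d/2)
print('knob',onz(m,q(245,160,5,(523,165)),126))
# scene checks
ms=load('a_scene')
qq=lambda p,x0,y0:((p[0]+.5)/5-.5+x0,(p[1]+.5)/5-.5+y0)
print('scene ptr',onz(ms,qq((133,118),355,225),57),p,'mark',onz(ms,qq((175,188),355,225),57),k)
print('scene knob', onz(ms,qq((507-400,58),180,185),126))
print('scene hole', onz(ms,qq((624-400,160),180,185),56),onz(ms,qq((729-400,164),180,185),56))
for n,a in (('tin',(210,290)),('bracket',(192,155)),('cone',(234,125))): print(n,onz(m,a,30))
E
```

```text
ptr 40.89454582795969 -1.3943211816222014
mark 43.060133083980745 -0.18118872417095336
c [493.167 276.407]
[array([513.377, -89.557]), array([ 536.026, -145.082]), array([ 558.866, -200.453]), array([ 603.91 , -311.958])] [np.float64(59.96686460035335), np.float64(59.89652493523475), np.float64(120.25930529666098)]
dir 1.9573817131582767
start [ 581.277 -256.358] next [ 558.644 -200.758]
knob [ 581.155 -256.4  ]
scene ptr [497.91  237.159] [500.347 236.147] mark [540.271 269.12 ] [535.522 268.647]
scene knob [ 578.405 -257.142]
scene hole [ 555.088 -202.238] [ 532.934 -146.271]
tin [316.904 150.673]
bracket [730.194 205.325]
cone [824.655  74.191]
```

```bash
cat > plan.py <<'E'
# plan.py x y z yaw_y nrows
import sys
from geo import *
from station import arm
np.set_printoptions(precision=3,suppress=True)
def plan(tgt,yaw,n):
    s=arm.get_state(); r=R.from_rotvec(s['tcp_rot']); p=s['tool_pos']
    M=r.as_matrix(); y=np.arctan2(M[1,1],M[0,1]); print('t',s['clock'],'pos',p,'yaw',round(y,4),'tiltz',M[:,2],'F',s['force'],'w',s['grip_width'],'q',s['joint_positions'])
    th=yaw; G=R.from_matrix(np.array([[-np.sin(th),np.cos(th),0],[np.cos(th),np.sin(th),0],[0,0,-1.]]))
    tot=(r.inv()*G).as_rotvec(); d=np.array(tgt)-p
    # rows: shift in the tool frame at the row start, equal turn
    for i in range(n):
        ri=r*R.from_rotvec(tot*i/n)
        print(np.round(ri.inv().apply(d/n),1).tolist(), np.round(np.degrees(tot/n),2).tolist())
if __name__=='__main__':
    a=list(map(float,sys.argv[1:])); plan(a[:3],a[3],int(a[4]))
E
python3 plan.py 493 276 150 0.177 10
```

```text
t 0.15 pos [175.349 573.532 230.691] yaw 1.274 tiltz [-0.001 -0.001 -1.   ] F [-1.07   0.611  0.293] w 1.0000853245392887 q [ 1.056  0.105  0.097  1.564 -0.     1.353]
[-39.1, -19.2, 8.1] [-0.01, 0.0, 6.29]
[-40.9, -14.8, 8.1] [-0.01, 0.0, 6.29]
[-42.3, -10.2, 8.1] [-0.01, 0.0, 6.29]
[-43.2, -5.5, 8.1] [-0.01, 0.0, 6.29]
[-43.5, -0.7, 8.1] [-0.01, 0.0, 6.29]
[-43.3, 4.0, 8.1] [-0.01, 0.0, 6.29]
[-42.6, 8.7, 8.1] [-0.01, 0.0, 6.29]
[-41.4, 13.4, 8.1] [-0.01, 0.0, 6.29]
[-39.7, 17.8, 8.1] [-0.01, 0.0, 6.29]
[-37.5, 22.1, 8.1] [-0.01, 0.0, 6.29]
```

>>> arm_command(motion=[[[-39,-19,8],[0,0,6.3]],[[-41,-15,8],[0,0,6.3]],[[-42,-10,8],[0,0,6.3]],[[-43,-5.5,8],[0,0,6.3]],[[-43.5,-1,8],[0,0,6.3]]], gripper=0)

```text
clock: 0.78
tool_pos: [334.7, 421.4, 188.5]
tcp_rot: [-1.306, -2.856, 0.002]
force: [0.7, 0.2, 0.5]
grip_width: 1.0
```

```bash
python3 plan.py 493 276 150 0.177 5
```

```text
t 0.775 pos [334.689 421.391 188.522] yaw 0.7129 tiltz [-0.001 -0.001 -1.   ] F [0.703 0.208 0.451] w 1.0001559544142917 q [ 0.656 -0.087 -0.173  1.487 -0.     1.514]
[-42.7, 4.9, 7.7] [-0.02, 0.0, 6.14]
[-41.9, 9.5, 7.7] [-0.02, 0.0, 6.14]
[-40.7, 13.9, 7.7] [-0.02, 0.0, 6.14]
[-39.0, 18.2, 7.7] [-0.02, 0.0, 6.14]
[-36.8, 22.2, 7.7] [-0.02, 0.0, 6.14]
```

>>> arm_command(motion=[[[-43,5,8],[0,0,6.1]],[[-42,9.5,8],[0,0,6.1]],[[-41,14,8],[0,0,6.1]],[[-39,18,8],[0,0,6.1]],[[-37,22,8],[0,0,6.1]]])

```text
clock: 1.4
tool_pos: [496.3, 268.3, 146.1]
tcp_rot: [-2.034, -2.393, 0.004]
force: [0.6, 0.3, 1.0]
grip_width: 1.0
```

```bash
python3 plan.py 493 276 150 0.177 1; python3 look.py b wrist top|grep -v joint
```

```text
t 1.4 pos [496.326 268.306 146.123] yaw 0.1622 tiltz [-0.002 -0.001 -1.   ] F [0.634 0.296 1.021] w 1.000124262433553 q [ 0.264 -0.001 -0.165  1.409 -0.001  1.673]
[8.1, -2.0, -3.9] [-0.14, 0.05, -0.85]
wrist {'intrinsics': array([[343.3495,   0.    , 280.924 ],
       [  0.    , 343.3495, 211.4482],
       [  0.    ,   0.    ,   1.    ]]), 'distortion': array([-0.0007,  0.    ,  0.    ,  0.    ,  0.    ]), 'origin': array([487.8824, 333.9896, 287.1471]), 'attitude': array([2.8528, 0.2199, 0.0273])}
top {'intrinsics': array([[384.2749,   0.    , 275.7674],
       [  0.    , 384.2749, 216.2788],
       [  0.    ,   0.    ,   1.    ]]), 'distortion': array([-0.0282,  0.    ,  0.    ,  0.    ,  0.    ]), 'origin': array([ 371.6248,  -28.218 , 1185.4385]), 'attitude': array([-2.1301,  2.1843, -0.1671])}
```

View pics/b_wrist.png

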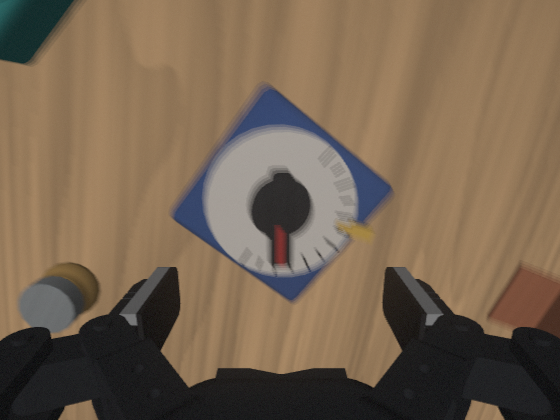

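```bash
python3 look.py b2 wrist|grep -v joint; python3 plan.py 493 276 150 0.177 1; python3 -c "
import cv2
a=cv2.imread('pics/b2_wrist.png')[70:320,150:410];cv2.imwrite('pics/c4.png',cv2.resize(a,None,fx=2.4,fy=2.4,interpolation=2)[:600])"
```

```text
wrist {'intrinsics': array([[343.3495,   0.    , 280.924 ],
       [  0.    , 343.3495, 211.4482],
       [  0.    ,   0.    ,   1.    ]]), 'distortion': array([-0.0007,  0.    ,  0.    ,  0.    ,  0.    ]), 'origin': array([484.4562, 336.785 , 288.1868]), 'attitude': array([2.8534, 0.2331, 0.0267])}
t 1.55 pos [496.172 267.8   145.588] yaw 0.1627 tiltz [-0.004 -0.002 -1.   ] F [-0.273 -0.282  0.524] w 1.002650243723277 q [ 0.263  0.    -0.165  1.409 -0.001  1.672]
[8.6, -1.8, -4.4] [-0.22, 0.06, -0.82]
```

View pics/c4.png

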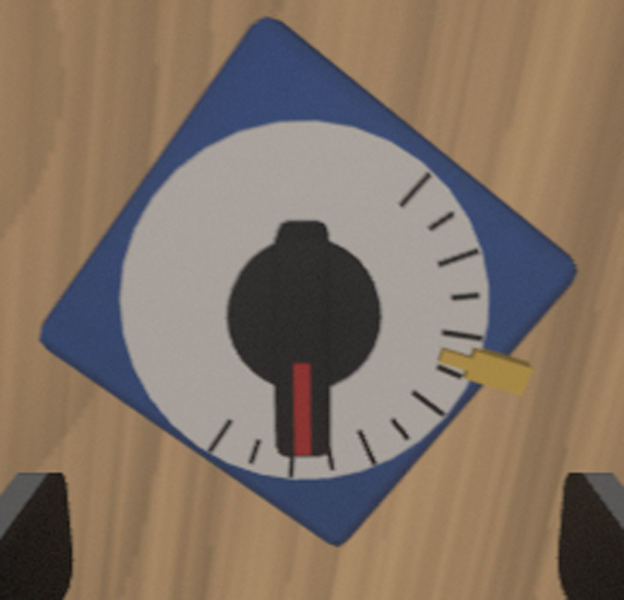

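Run:
```python
from geo import *
np.set_printoptions(precision=3,suppress=True)
m=load('b2_wrist')
q=lambda p:((p[0]+.5)/2.4-.5+150,(p[1]+.5)/2.4-.5+70)
E=np.array([onz(m,q(p),53) for p in((119,300),(490,300),(303,120),(303,479),(170,170),(175,430),(435,168))])
A=np.c_[2*E,np.ones(len(E))]; s=np.linalg.lstsq(A,(E**2).sum(1),rcond=None)[0]; c=s[:2]; print('c',c,'r',np.sqrt(s[2]+c@c))
for n,p,z in(('mark in',(440,356),57),('mark out',(530,378),57),('mark mid',(480,366),57),('red in',(301.5,365),97),('red out',(303,455),97)):
    v=onz(m,q(p),z)-c; print(n,np.hypot(*v),np.arctan2(v[1],v[0]))
a=onz(m,q((301.5,365)),97);b=onz(m,q((303,455)),97);v=b-a;print('bar dir',np.arctan2(v[1],v[0]),a,b)
```

```text
c [489.717 278.739] r 54.58237160997095
mark in 41.95844572965734 -0.15031381705570868
mark out 69.61687255218733 -0.12408019092472417
mark mid 54.22051165934201 -0.13658857453100032
red in 2.9549958606575477 -1.3618245883296605
red out 26.697764315056503 -1.3930957708640437
bar dir -1.3969868532215306 [490.33  275.848] [494.437 252.462]
```

```bash
python3 plan.py 491.5 277.5 67 0.176 5
```

```text
t 1.55 pos [496.172 267.8   145.588] yaw 0.1627 tiltz [-0.004 -0.002 -1.   ] F [-0.273 -0.282  0.524] w 1.002650243723277 q [ 0.263  0.    -0.165  1.409 -0.001  1.672]
[2.1, -0.5, 15.7] [-0.04, 0.01, -0.15]
[2.1, -0.6, 15.7] [-0.04, 0.01, -0.15]
[2.1, -0.6, 15.7] [-0.04, 0.01, -0.15]
[2.1, -0.6, 15.7] [-0.04, 0.01, -0.15]
[2.1, -0.6, 15.7] [-0.04, 0.01, -0.15]
```

>>> arm_command(motion=[[[5,-1.5,10],[-0.2,0,-0.7]],[[5,-1.5,20],[0,0,0]],[[0,0,20],[0,0,0]],[[0,0,18],[0,0,0]],[[0,0,8],[0,0,0]]])

```text
clock: 2.17
tool_pos: [487.5, 281.1, 63.7]
tcp_rot: [-2.009, -2.415, 0.002]
force: [0.0, 0.5, 0.3]
grip_width: 1.0
```

```bash
python3 plan.py 491.5 277.5 67 0.176 1
```

```text
t 2.175 pos [487.533 281.082  63.718] yaw 0.183 tiltz [-0.001 -0.001 -1.   ] F [0.032 0.518 0.282] w 0.9999041716394347 q [ 0.291  0.032 -0.283  1.257 -0.     1.679]
[-4.2, 3.2, -3.3] [-0.09, 0.03, 0.4]
```

>>> arm_command(motion=[[[-4,3,-3],[0,0,0.4]],[[0,0,0],[0,0,0]],[[0,0,0],[0,0,0]],[[0,0,0],[0,0,0]],[[0,0,0],[0,0,0]]])

```text
clock: 2.8
tool_pos: [492.3, 277.8, 68.3]
tcp_rot: [2.018, 2.407, 0.0]
force: [-0.3, -0.2, -0.4]
grip_width: 1.001
```

```bash
python3 plan.py 491.5 277.5 67 0.176 1
```

```text
t 2.8 pos [492.338 277.835  68.311] yaw 0.1757 tiltz [ 0.001 -0.    -1.   ] F [-0.339 -0.164 -0.394] w 1.0006862364943026 q [ 0.283  0.034 -0.273  1.263 -0.     1.678]
[-0.2, -0.9, 1.3] [0.04, 0.02, -0.02]
```

>>> arm_command(motion=[[[0,0,0],[0,0,0]],[[0,0,0],[0,0,0]],[[0,0,0],[0,0,0]],[[0,0,0],[0,0,0]],[[0,0,0],[0,0,0]]], gripper=1, newtons=25)

```text
clock: 3.42
tool_pos: [492.3, 277.9, 68.5]
tcp_rot: [2.017, 2.407, 0.001]
force: [0.1, -0.0, 1.0]
grip_width: 0.159
```

```bash
python3 plan.py 491.5 277.5 67 0.176 1;python3 look.py d wrist|grep -v joint|head -0
```

```text
t 3.425 pos [492.324 277.861  68.489] yaw 0.1758 tiltz [ 0.001 -0.    -1.   ] F [ 0.081 -0.037  0.992] w 0.158527401881636 q [ 0.283  0.034 -0.273  1.264 -0.     1.678]
[-0.2, -0.9, 1.5] [0.04, 0.02, -0.01]
```

View pics/d_wrist.png

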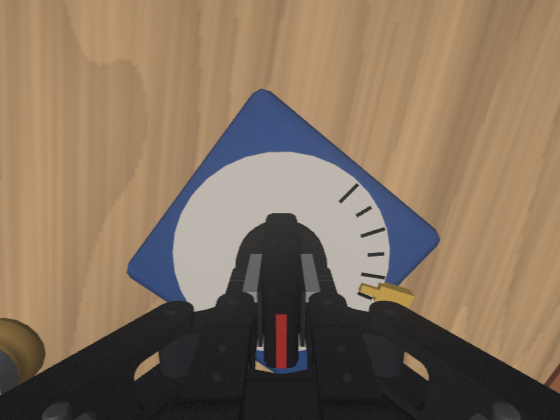

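>>> arm_command(motion=[[[0,0,0],[0,0,-5]],[[0,0,0],[0,0,-6]],[[0,0,0],[0,0,-6]],[[0,0,0],[0,0,-6]],[[0,0,0],[0,0,-6]]])

```text
clock: 4.1
tool_pos: [491.9, 277.7, 68.5]
tcp_rot: [1.33, 2.846, -0.001]
force: [-1.2, -1.1, 2.0]
grip_width: 0.16
```

```bash
python3 plan.py 492.3 277.9 68 1.42 6
```

```text
t 4.1 pos [491.893 277.664  68.484] yaw 0.6968 tiltz [-0.    -0.001 -1.   ] F [-1.177 -1.054  2.011] w 0.15987895143371925 q [ 0.283  0.034 -0.273  1.265 -0.001  1.157]
[-0.0, 0.1, 0.1] [-0.01, 0.0, -6.91]
[-0.0, 0.1, 0.1] [-0.01, 0.0, -6.91]
[-0.0, 0.1, 0.1] [-0.01, 0.0, -6.91]
[-0.0, 0.1, 0.1] [-0.01, 0.0, -6.91]
[-0.0, 0.1, 0.1] [-0.01, 0.0, -6.91]
[-0.1, 0.1, 0.1] [-0.01, 0.0, -6.91]
```

>>> arm_command(motion=[[[0,0,0],[0,0,-8]],[[0,0,0],[0,0,-8]],[[0,0,0],[0,0,-8]],[[0,0,0],[0,0,-8]],[[0,0,0],[0,0,-6]]])

```text
clock: 4.72
tool_pos: [491.5, 277.1, 68.5]
tcp_rot: [-0.297, -3.127, 0.003]
force: [-0.3, -0.9, 0.4]
grip_width: 0.16
```

```bash
python3 plan.py 492.3 277.9 68 1.42 1;python3 look.py e wrist top|head -0;python3 plan.py 492.3 277.9 68 1.42 1
python3 -c "
import cv2
a=cv2.imread('pics/e_top.png')[198:264,132:202];cv2.imwrite('pics/c5.png',cv2.resize(a,None,fx=9,fy=9,interpolation=2))"
```

```text
t 4.725 pos [491.529 277.098  68.491] yaw 1.3816 tiltz [-0.001 -0.002 -1.   ] F [-0.328 -0.872  0.416] w 0.15994042369558625 q [ 0.282  0.034 -0.273  1.266 -0.001  0.472]
[-0.6, 0.9, 0.5] [-0.1, -0.04, -2.2]
t 4.825 pos [491.519 277.111  68.497] yaw 1.3789 tiltz [-0.001 -0.002 -1.   ] F [-0.688 -1.089  0.539] w 0.15698795941099783 q [ 0.282  0.034 -0.273  1.266 -0.001  0.474]
[-0.6, 0.9, 0.5] [-0.1, -0.04, -2.36]Exception ignored on flushing sys.stdout:
BrokenPipeError: [Errno 32] Broken pipe
```

View pics/e_wrist.png

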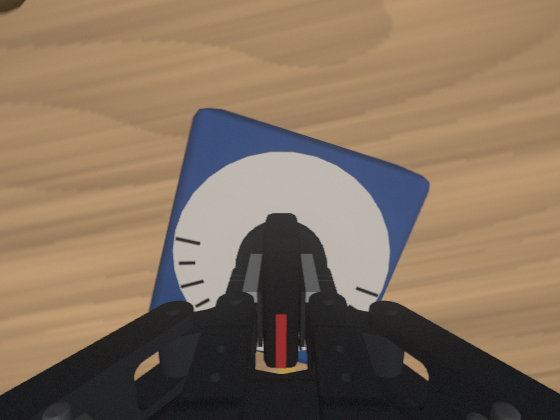

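View pics/c5.png

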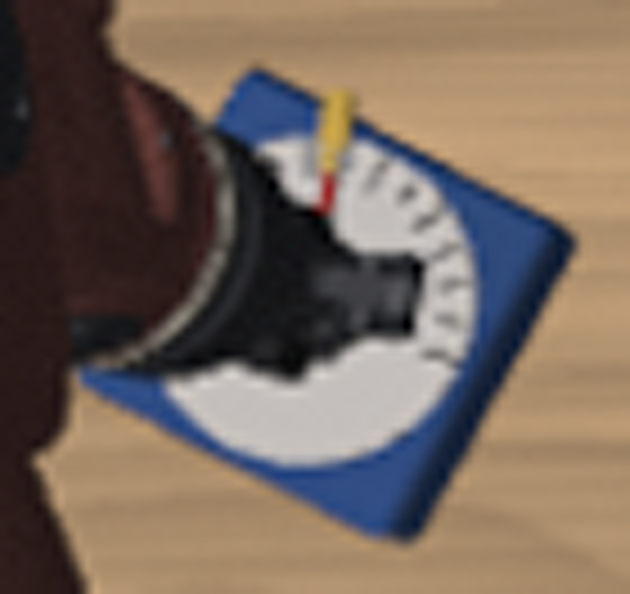

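>>> arm_command(motion=[[[0,0,0],[0,0,-1.3]],[[0,0,0],[0,0,0]],[[0,0,0],[0,0,0]],[[0,0,0],[0,0,0]],[[0,0,0],[0,0,0]]])

```text
clock: 5.45
tool_pos: [491.5, 277.1, 68.5]
tcp_rot: [-0.272, -3.129, 0.003]
force: [0.1, -0.6, 1.2]
grip_width: 0.16
```

```bash
python3 plan.py 492.3 277.9 68 1.42 1
```

```text
t 5.45 pos [491.501 277.078  68.478] yaw 1.3975 tiltz [-0.001 -0.002 -1.   ] F [ 0.133 -0.596  1.245] w 0.15950028119236315 q [ 0.282  0.034 -0.273  1.266 -0.001  0.456]
[-0.6, 0.9, 0.5] [-0.1, -0.04, -1.29]
```

>>> arm_command(motion=[[[0,0,0],[0,0,0]],[[0,0,0],[0,0,0]],[[0,0,0],[0,0,0]],[[0,0,-10],[0,0,0]],[[0,0,-30],[0,0,0]]], gripper=0)

```text
clock: 6.08
tool_pos: [489.9, 276.8, 107.5]
tcp_rot: [-0.272, -3.125, 0.005]
force: [0.9, 0.8, 0.2]
grip_width: 1.004
```

>>> arm_command(motion=[[[0,0,-40],[0,0,0]],[[0,0,-20],[0,0,0]],[[0,0,0],[0,0,0]],[[0,0,0],[0,0,0]],[[0,0,0],[0,0,0]]])

```text
clock: 6.7
tool_pos: [491.1, 277.3, 172.3]
tcp_rot: [-0.272, -3.129, 0.002]
force: [0.2, -0.1, 0.4]
grip_width: 1.004
```

```bash
python3 look.py f wrist top scene >/dev/null;python3 plan.py 578 -256 160 0.386 12
python3 -c "
import cv2
a=cv2.imread('pics/f_top.png')[198:264,132:202];b=cv2.imread('pics/f_wrist.png')[70:320,150:410]
import numpy as np
cv2.imwrite('pics/c6.png',np.hstack([cv2.resize(a,(400,377),interpolation=2),cv2.resize(b,(392,377),interpolation=2)]))"
```

```text
t 6.85 pos [491.059 277.232 172.366] yaw 1.3972 tiltz [-0.002 -0.002 -1.   ] F [ 0.757 -0.854  0.424] w 0.999652856372275 q [ 0.283 -0.007 -0.124  1.456 -0.001  0.456]
[-14.8, -42.5, 1.1] [-0.01, -0.0, 4.83]
[-18.3, -41.1, 1.1] [-0.01, -0.0, 4.83]
[-21.7, -39.4, 1.1] [-0.01, -0.0, 4.83]
[-25.0, -37.5, 1.1] [-0.01, -0.0, 4.83]
[-28.0, -35.2, 1.1] [-0.01, -0.0, 4.83]
[-30.9, -32.7, 1.1] [-0.01, -0.0, 4.83]
[-33.6, -30.0, 1.0] [-0.01, -0.0, 4.83]
[-36.0, -27.1, 1.0] [-0.01, -0.0, 4.83]
[-38.1, -24.0, 1.0] [-0.01, -0.0, 4.83]
[-40.0, -20.7, 1.0] [-0.01, -0.0, 4.83]
[-41.6, -17.2, 1.0] [-0.01, -0.0, 4.83]
[-42.9, -13.7, 1.0] [-0.01, -0.0, 4.83]
```

View pics/c6.png

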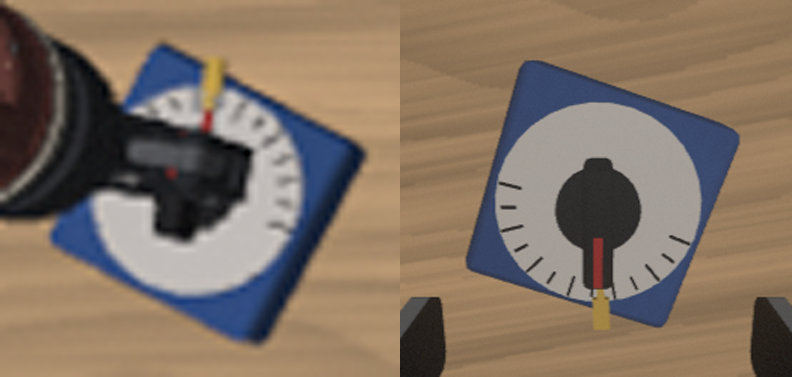

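The dial is aligned: the mark lies within about 0.03 rad of the pointer line and the fingers are clear. On to the knob.

>>> arm_command(motion=[[[-15,-42.5,1],[0,0,4.8]],[[-18,-41,1],[0,0,4.8]],[[-22,-39.5,1],[0,0,4.8]],[[-25,-37.5,1],[0,0,4.8]],[[-28,-35,1],[0,0,4.8]]])

```text
clock: 7.48
tool_pos: [526.3, 51.7, 165.1]
tcp_rot: [-0.926, -2.998, 0.004]
force: [1.4, -0.0, 0.4]
grip_width: 1.001
```

```bash
python3 plan.py 578 -256 165 0.386 7
```

```text
t 7.475 pos [526.342  51.68  165.149] yaw 0.9715 tiltz [-0.004 -0.001 -1.   ] F [ 1.401 -0.02   0.449] w 1.001444037251738 q [-0.149 -0.111 -0.237  1.448 -0.002  0.451]
[-30.9, -32.1, 0.0] [-0.03, -0.01, 4.79]
[-33.5, -29.4, 0.0] [-0.03, -0.01, 4.79]
[-35.8, -26.5, 0.0] [-0.03, -0.01, 4.79]
[-37.9, -23.5, 0.0] [-0.03, -0.01, 4.79]
[-39.7, -20.2, 0.0] [-0.03, -0.01, 4.79]
[-41.3, -16.8, 0.0] [-0.03, -0.01, 4.79]
[-42.5, -13.3, 0.0] [-0.03, -0.01, 4.79]
```

>>> arm_command(motion=[[[-31,-32,-1],[0,0,4.8]],[[-33.5,-29.5,-1],[0,0,4.8]],[[-36,-26.5,-1],[0,0,4.8]],[[-38,-23.5,0],[0,0,4.8]],[[-40,-20,0],[0,0,4.8]]])

```text
clock: 8.1
tool_pos: [562.0, -175.9, 166.1]
tcp_rot: [-1.549, -2.727, 0.005]
force: [0.6, -0.0, 0.4]
grip_width: 1.003
```

```bash
python3 plan.py 578 -256 165 0.386 3
```

```text
t 8.1 pos [ 561.952 -175.933  166.055] yaw 0.538 tiltz [-0.006 -0.    -1.   ] F [ 0.574 -0.021  0.366] w 1.002686167768604 q [-0.524  0.074 -0.052  1.449 -0.003  0.509]
[-25.7, -9.1, 0.3] [-0.1, -0.05, 2.9]
[-26.1, -7.8, 0.3] [-0.1, -0.05, 2.9]
[-26.4, -6.4, 0.3] [-0.1, -0.05, 2.9]
```

>>> arm_command(motion=[[[-25,-9,0],[0,0,2.9]],[[-26,-8,0],[0,0,2.9]],[[-18,-5,0],[0,0,2]],[[0,0,0],[0,0,0]],[[0,0,0],[0,0,0]]])

```text
clock: 8.72
tool_pos: [574.1, -251.3, 163.3]
tcp_rot: [-1.739, -2.606, 0.005]
force: [-0.3, -0.5, 0.4]
grip_width: 0.998
```

```bash
python3 look.py g wrist >/dev/null; python3 plan.py 578 -256 165 0.386 1
```

```text
t 8.775 pos [ 574.133 -251.282  163.376] yaw 0.3939 tiltz [-0.009  0.002 -1.   ] F [ 0.049 -0.361 -0.502] w 1.0003799790018895 q [-0.619  0.195  0.073  1.458 -0.004  0.558]
[-5.8, 1.7, -1.7] [-0.43, -0.31, 0.45]
```

View pics/g_wrist.png

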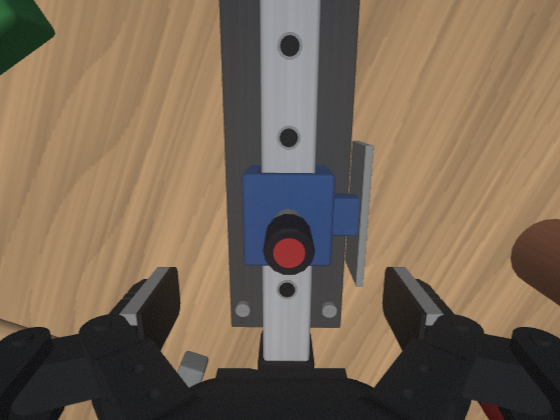

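Run:
```python
from geo import *
np.set_printoptions(precision=2,suppress=True)
m=load('g_wrist')
print('knob',onz(m,(289,254),126)); H=[onz(m,p,56) for p in((290,45),(289,137.5),(287,290))]
print(H,'start',(H[1]+H[2])/2); d=H[0]-H[2]; print(np.arctan2(d[1],d[0]))
from scipy.spatial.transform import Rotation as R
print(m['origin'],R.from_rotvec(m['attitude']).apply([0,0,1]))
```

```text
knob [ 579.57 -255.65]
[array([ 534.15, -143.86]), array([ 557.06, -199.77]), array([ 602.6 , -311.66])] start [ 579.83 -255.71]
1.9581171150432408
[ 547.79 -187.26  306.4 ] [ 0.1  -0.25 -0.96]
```

```bash
python3 plan.py 580 -256 93 0.386 4
```

```text
t 8.775 pos [ 574.133 -251.282  163.376] yaw 0.3939 tiltz [-0.009  0.002 -1.   ] F [ 0.049 -0.361 -0.502] w 1.0003799790018895 q [-0.619  0.195  0.073  1.458 -0.004  0.558]
[-1.7, 1.0, 17.6] [-0.11, -0.08, 0.11]
[-1.7, 1.0, 17.6] [-0.11, -0.08, 0.11]
[-1.7, 1.0, 17.6] [-0.11, -0.08, 0.11]
[-1.7, 0.9, 17.6] [-0.11, -0.08, 0.11]
```

>>> arm_command(motion=[[[-4,2,14],[-0.4,-0.3,0.4]],[[-2,1,20],[0,0,0]],[[0,0,20],[0,0,0]],[[0,0,10],[0,0,0]],[[0,0,0],[0,0,0]]])

```text
clock: 9.4
tool_pos: [578.7, -252.9, 93.0]
tcp_rot: [-1.748, -2.608, -0.0]
force: [-0.2, 0.7, 0.4]
grip_width: 1.002
```

```bash
python3 plan.py 580 -256 93 0.386 1
```

```text
t 9.4 pos [ 578.731 -252.925   93.018] yaw 0.3898 tiltz [-0.002  0.002 -1.   ] F [-0.192  0.682  0.409] w 1.0016462721156014 q [-0.619  0.222 -0.024  1.327  0.     0.562]
[-3.3, 0.0, 0.0] [-0.07, -0.12, 0.22]
```

>>> arm_command(motion=[[[-3.3,0,0],[0,0,0.2]],[[0,0,0],[0,0,0]],[[0,0,0],[0,0,0]],[[0,0,0],[0,0,0]],[[0,0,0],[0,0,0]]])

```text
clock: 10.02
tool_pos: [581.2, -257.0, 95.3]
tcp_rot: [1.753, 2.606, 0.0]
force: [1.9, 0.7, 1.1]
grip_width: 0.999
```

>>> arm_command(motion=[[[0,0,0],[0,0,0]],[[0,0,0],[0,0,0]],[[0,0,0],[0,0,0]],[[0,0,0],[0,0,0]],[[0,0,0],[0,0,0]]], gripper=1, newtons=50)

```text
clock: 10.65
tool_pos: [581.0, -257.1, 95.3]
tcp_rot: [1.754, 2.606, -0.0]
force: [-1.2, -0.3, 0.5]
grip_width: 0.336
```

```bash
python3 plan.py 580 -256 109 0.386 1;python3 look.py h wrist >/dev/null
```

```text
t 10.65 pos [ 580.988 -257.084   95.303] yaw 0.386 tiltz [ 0. -0. -1.] F [-1.204 -0.258  0.536] w 0.3361553704745488 q [-0.622  0.228 -0.013  1.329 -0.     0.563]
[1.4, -0.5, -13.7] [0.01, 0.04, 0.0]
```

View pics/h_wrist.png

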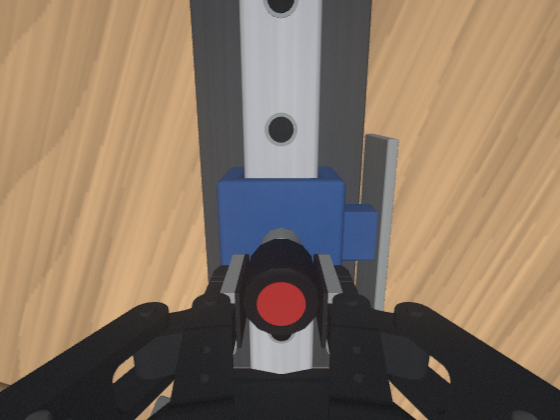

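>>> arm_command(motion=[[[0,0,-4],[0,0,0]],[[0,0,-4],[0,0,0]],[[0,0,-4],[0,0,0]],[[0,0,-1],[0,0,0]],[[0,0,0],[0,0,0]]])

```text
clock: 11.32
tool_pos: [580.8, -256.8, 107.6]
tcp_rot: [-1.754, -2.606, -0.001]
force: [1.2, -0.3, -6.4]
grip_width: 0.334
```

```bash
python3 plan.py 558.3 -201.5 109 0.386 10;python3 look.py i wrist scene>/dev/null
```

```text
t 11.325 pos [ 580.822 -256.759  107.637] yaw 0.386 tiltz [-0.     0.001 -1.   ] F [ 1.168 -0.254 -6.381] w 0.33439069443122754 q [-0.622  0.224  0.004  1.352  0.     0.563]
[6.0, -0.0, -0.1] [-0.0, -0.0, 0.0]
[6.0, -0.0, -0.1] [-0.0, -0.0, 0.0]
[6.0, -0.0, -0.1] [-0.0, -0.0, 0.0]
[6.0, -0.0, -0.1] [-0.0, -0.0, 0.0]
[6.0, -0.0, -0.1] [-0.0, -0.0, 0.0]
[6.0, -0.0, -0.1] [-0.0, -0.0, 0.0]
[6.0, -0.0, -0.1] [-0.0, -0.0, 0.0]
[6.0, -0.0, -0.1] [-0.0, -0.0, 0.0]
[6.0, -0.0, -0.1] [-0.0, -0.0, 0.0]
[6.0, -0.0, -0.1] [-0.0, -0.0, 0.0]
```

View pics/i_wrist.png

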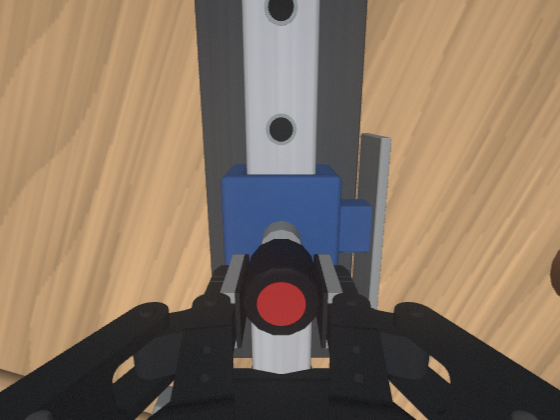

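>>> arm_command(motion=[[[6,0,0],[0,0,0]],[[10,0,0],[0,0,0]],[[10,0,0],[0,0,0]],[[10,0,0],[0,0,0]],[[10,0,0],[0,0,0]]])

```text
clock: 12.05
tool_pos: [562.2, -211.2, 107.4]
tcp_rot: [-1.754, -2.606, -0.0]
force: [1.7, -0.1, -6.1]
grip_width: 0.335
```

```bash
python3 plan.py 558.2 -201.2 108 0.386 2
```

```text
t 12.05 pos [ 562.229 -211.235  107.434] yaw 0.386 tiltz [-0.     0.001 -1.   ] F [ 1.716 -0.089 -6.116] w 0.3346302416427598 q [-0.577  0.12  -0.11   1.341  0.     0.608]
[5.4, 0.0, -0.3] [-0.01, -0.02, -0.0]
[5.4, 0.0, -0.3] [-0.01, -0.02, -0.0]
```

>>> arm_command(motion=[[[6,0,-0.5],[0,0,0]],[[3.5,0,0],[0,0,0]],[[0,0,0],[0,0,0]],[[0,0,0],[0,0,0]],[[0,0,0],[0,0,0]]])

```text
clock: 12.68
tool_pos: [557.9, -200.7, 107.8]
tcp_rot: [-1.752, -2.605, -0.001]
force: [0.3, 1.0, -4.8]
grip_width: 0.336
```

```bash
python3 plan.py 558.2 -201.2 108 0.386 1;python3 look.py j wrist top scene>/dev/null;python3 -c "
import cv2
a=cv2.imread('pics/j_scene.png')[170:260,150:320];cv2.imwrite('pics/c7.png',cv2.resize(a,None,fx=4.5,fy=4.5,interpolation=2))"
```

```text
t 12.675 pos [ 557.93  -200.677  107.849] yaw 0.3866 tiltz [-0.001  0.002 -1.   ] F [ 0.264  1.046 -4.764] w 0.3358488678095434 q [-0.566  0.098 -0.133  1.341  0.001  0.618]
[-0.6, 0.1, -0.2] [-0.02, -0.12, 0.03]
```

View pics/j_wrist.png

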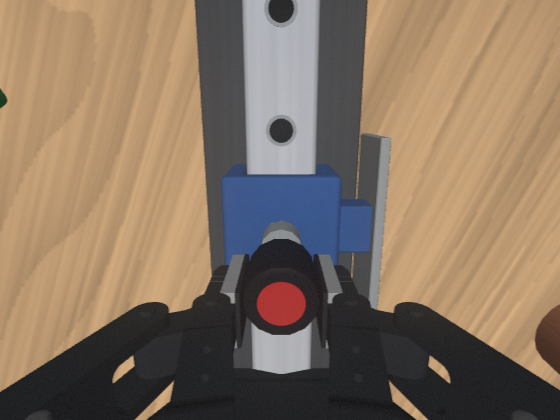

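View pics/c7.png

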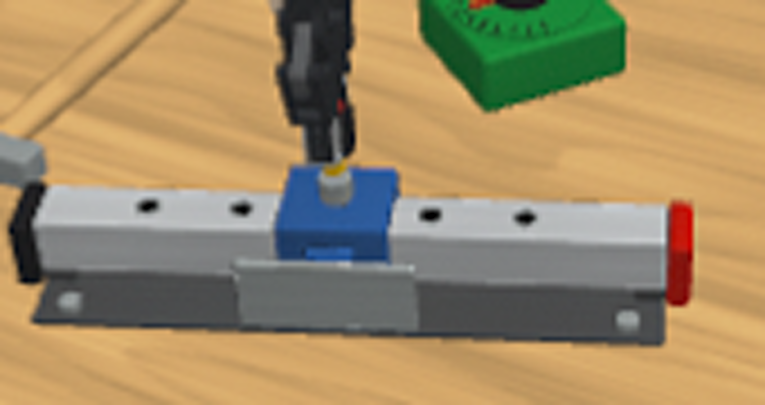

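>>> arm_command(motion=[[[0,0,4],[0,0,0]],[[0,0,4],[0,0,0]],[[0,0,4],[0,0,0]],[[0,0,3],[0,0,0]],[[0,0,1],[0,0,0]]])

```text
clock: 13.45
tool_pos: [558.2, -201.2, 92.4]
tcp_rot: [-1.753, -2.606, -0.0]
force: [-2.2, 0.2, 2.6]
grip_width: 0.334
```

```bash
python3 plan.py 558.2 -201.2 89 0.386 1
```

```text
t 13.45 pos [ 558.199 -201.214   92.361] yaw 0.3865 tiltz [-0.  0. -1.] F [-2.205  0.242  2.628] w 0.33445107665876683 q [-0.566  0.105 -0.154  1.312  0.     0.618]
[0.0, 0.0, 3.4] [-0.0, -0.02, 0.03]
```

>>> arm_command(motion=[[[0,0,1.5],[0,0,0]],[[0,0,1.5],[0,0,0]],[[0,0,1],[0,0,0]],[[0,0,1],[0,0,0]],[[0,0,1],[0,0,0]]])

```text
clock: 14.08
tool_pos: [559.1, -203.2, 89.8]
tcp_rot: [1.752, 2.602, -0.004]
force: [-3.8, -0.3, 8.5]
grip_width: 0.336
```

```bash
python3 plan.py 558.2 -201.2 89 0.386 1
```

```text
t 14.075 pos [ 559.125 -203.237   89.78 ] yaw 0.3859 tiltz [ 0.002 -0.004 -1.   ] F [-3.829 -0.321  8.469] w 0.33604025690632217 q [-0.567  0.106 -0.158  1.302 -0.002  0.618]
[2.2, -0.1, 0.8] [0.03, 0.29, -0.01]
```

>>> arm_command(motion=[[[1,0,0.5],[0,0.2,0]],[[0.7,0,0.7],[0,0,0]],[[0.3,0,0.8],[0,0,0]],[[0,0,0.8],[0,0,0]],[[0,0,0.8],[0,0,0]]])

```text
clock: 14.7
tool_pos: [559.2, -203.5, 89.8]
tcp_rot: [1.752, 2.6, -0.005]
force: [-5.2, 1.0, 9.8]
grip_width: 0.336
```

```bash
python3 plan.py 558.2 -201.2 89 0.386 1; python3 look.py k wrist top scene >/dev/null; python3 plan.py 558.2 -201.2 89 0.386 1;python3 -c "
import cv2
a=cv2.imread('pics/k_scene.png')[170:260,150:320];cv2.imwrite('pics/c8.png',cv2.resize(a,None,fx=4.5,fy=4.5,interpolation=2))"
```

```text
t 14.7 pos [ 559.23  -203.539   89.772] yaw 0.3852 tiltz [ 0.004 -0.006 -1.   ] F [-5.192  1.018  9.833] w 0.3357152468710256 q [-0.567  0.104 -0.16   1.3   -0.003  0.619]
[2.6, -0.1, 0.8] [0.07, 0.39, -0.05]
t 14.85 pos [ 559.222 -203.516   89.753] yaw 0.3852 tiltz [ 0.004 -0.006 -1.   ] F [-5.664  1.249  8.724] w 0.33527607378675656 q [-0.567  0.104 -0.16   1.3   -0.003  0.619]
[2.5, -0.1, 0.7] [0.06, 0.39, -0.04]
```

View pics/k_wrist.png

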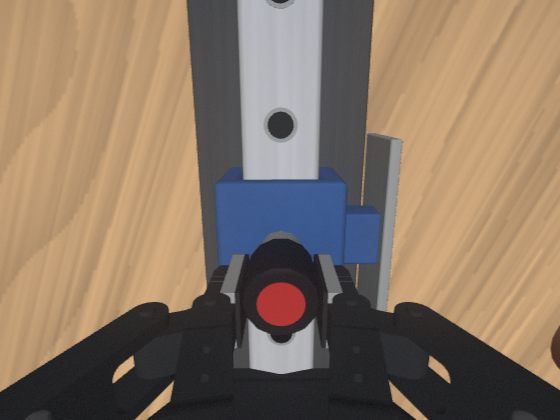

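View pics/c8.png

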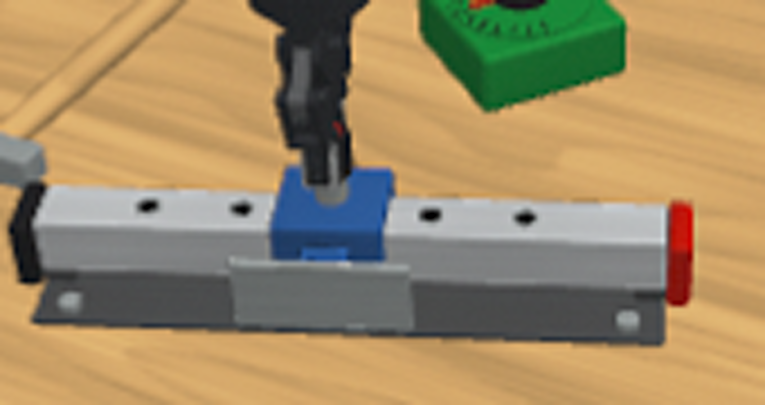

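>>> arm_command(motion=[[[2.5,0,-1],[0,0.4,0]],[[1.5,0,0],[0,0.2,0]],[[0.5,0,0],[0,0,0]],[[0,0,0],[0,0,0]],[[0,0,0],[0,0,0]]])

```text
clock: 15.48
tool_pos: [557.9, -200.4, 91.0]
tcp_rot: [-1.755, -2.605, -0.003]
force: [-1.7, -2.4, 2.7]
grip_width: 0.335
```

```bash
python3 plan.py 558.2 -201.2 89 0.386 1
```

```text
t 15.475 pos [ 557.923 -200.408   91.027] yaw 0.3848 tiltz [ 0.001  0.002 -1.   ] F [-1.656 -2.389  2.684] w 0.3345062857095556 q [-0.566  0.104 -0.157  1.31   0.002  0.62 ]
[-0.8, -0.0, 2.0] [0.07, -0.08, -0.07]
```

>>> arm_command(motion=[[[-0.3,0,0],[0,0,0]],[[0,0,0],[0,0,0]],[[0,0,1],[0,0,0]],[[0.3,0,1.2],[0,0.1,0]],[[0.4,0,1.2],[0,0.1,0]]])

```text
clock: 16.1
tool_pos: [558.0, -200.5, 89.7]
tcp_rot: [-1.755, -2.604, -0.005]
force: [-6.6, -1.1, 13.8]
grip_width: 0.337
```

```bash
python3 plan.py 558.2 -201.2 89 0.386 1
```

```text
t 16.1 pos [ 558.043 -200.464   89.691] yaw 0.3848 tiltz [ 0.     0.004 -1.   ] F [-6.589 -1.12  13.85 ] w 0.3374306281963806 q [-0.567  0.107 -0.157  1.309  0.003  0.619]
[-0.7, -0.1, 0.7] [0.08, -0.19, -0.07]
```

```bash
python3 look.py l wrist scene top >/dev/null; python3 plan.py 558.2 -201.2 89 0.386 1;python3 -c "
import cv2,numpy as np
f=lambda n:cv2.resize(cv2.imread(n)[180:260,150:320],None,fx=4.5,fy=4.5,interpolation=2)[:300]
cv2.imwrite('pics/c9.png',np.vstack([f('pics/l_scene.png'),f('pics/a_scene.png')]))
a=cv2.imread('pics/l_top.png');cv2.imwrite('pics/c10.png',cv2.resize(a[150:270,130:400],None,fx=2.9,fy=2.9,interpolation=2))"
```

```text
t 16.25 pos [ 558.019 -200.451   89.688] yaw 0.3848 tiltz [ 0.     0.004 -1.   ] F [-4.846 -1.014 12.616] w 0.33266379854173594 q [-0.567  0.107 -0.157  1.309  0.003  0.619]
[-0.8, -0.1, 0.7] [0.08, -0.19, -0.07]
```

View pics/c9.png

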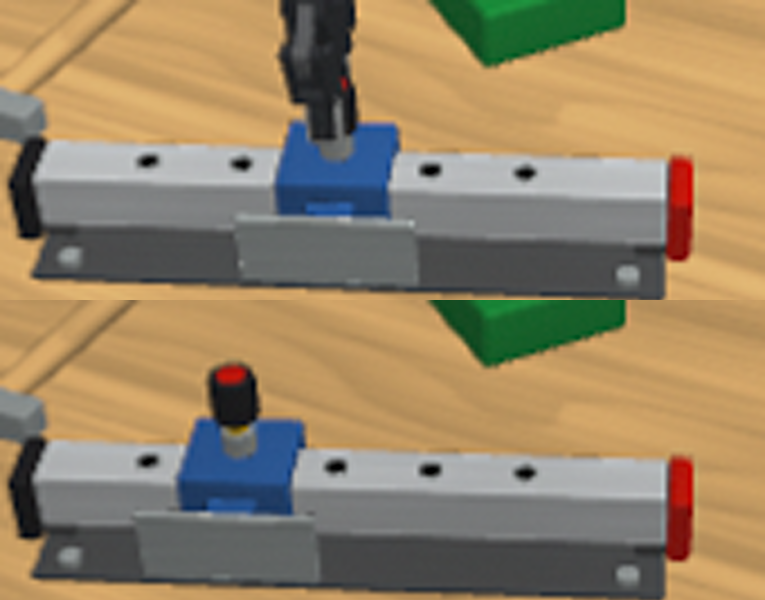

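View pics/c10.png

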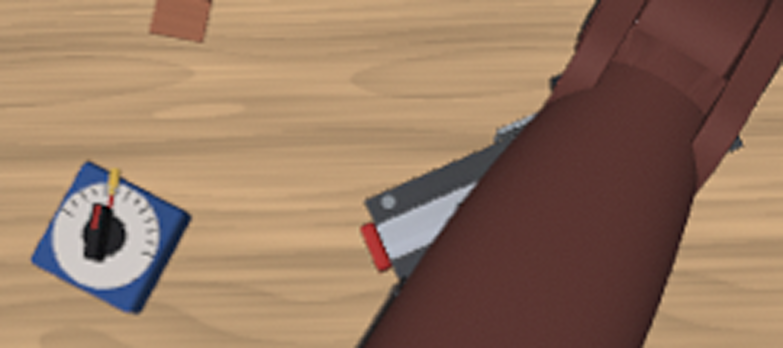

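View pics/l_wrist.png

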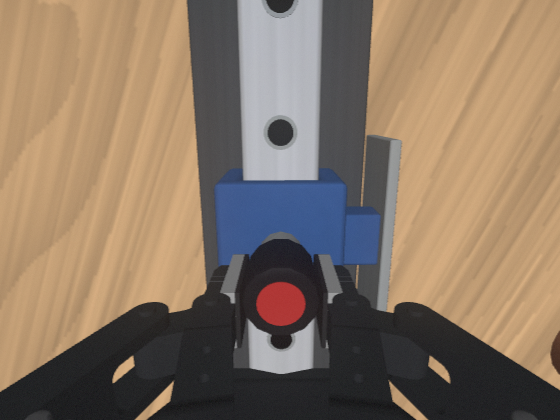

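Run:
```python
from geo import *
np.set_printoptions(precision=2,suppress=True)
m=load('a_scene'); u=np.array([np.cos(1.9577),np.sin(1.9577)])
A=cv2.imread('pics/a_scene.png').astype(np.float32)
def meas(n):
    B=cv2.imread(f'pics/{n}_scene.png').astype(np.float32)
    for nm,pt,z in (('blade',None,35),('sleeve',None,62)):
        # corresponding patch: warp the shift via projection: search s minimising difference
        c=np.array([581,-256]); xd=np.array([np.cos(1.9577-np.pi/2),np.sin(1.9577-np.pi/2)])
        # grid on plane: blade plane ~ offset along away dir ; sleeve front/top
        best=[]
        if nm=='blade': g=[(np.r_[c+xd*55+u*a,z_]) for a in np.arange(-75,76,1.) for z_ in np.arange(20,70,1.)]
        else: g=[(np.r_[c+xd*b+u*a,69]) for a in np.arange(-45,46,1.) for b in np.arange(12,30,1.)]
        g=np.array(g); pa=proj(m,g).astype(np.float32)
        va=cv2.remap(A,pa[:,0].copy(),pa[:,1].copy(),1)[:,0] if False else cv2.remap(A,pa[None,:,0].copy(),pa[None,:,1].copy(),cv2.INTER_LINEAR)[0]
        ss=np.arange(54,66,.25);e=[]
        for s in ss:
            pb=proj(m,g+np.r_[u*s,0]).astype(np.float32)
            vb=cv2.remap(B,pb[None,:,0].copy(),pb[None,:,1].copy(),cv2.INTER_LINEAR)[0]
            e.append(np.minimum(np.abs(va-vb),60).mean())
        e=np.array(e); i=e.argmin(); print(n,nm,'best',ss[i],e[i],e[::6])
for n in 'jkl': meas(n)
```

```text
j blade best 61.0 7.038936 [8.73 8.31 7.87 7.43 7.11 7.07 7.43 7.84]
j sleeve best 60.5 7.603238 [14.47 12.89 11.62  9.79  7.78  8.4  10.83 12.61]
k blade best 58.0 7.3122187 [8.08 7.67 7.36 7.34 7.68 8.08 8.48 8.92]
k sleeve best 57.75 7.823282 [12.23 10.23  8.14  8.42 10.71 12.56 14.08 15.55]
l blade best 61.0 7.3358135 [9.03 8.61 8.17 7.73 7.4  7.35 7.66 8.04]
l sleeve best 60.75 7.9590344 [14.82 13.22 11.97 10.26  8.35  8.55 10.76 12.59]
```

```bash
for i in 1 2 3; do python3 look.py n$i top scene >/dev/null; done; python3 plan.py 558.2 -201.2 89 0.386 1; python3 -c "
import cv2
cv2.imwrite('pics/c11.png',cv2.resize(cv2.imread('pics/n3_top.png')[198:264,132:202],None,fx=9,fy=9,interpolation=2))"
```

```text
t 16.55 pos [ 558.028 -200.462   89.714] yaw 0.3848 tiltz [ 0.     0.004 -1.   ] F [-5.324 -1.115 11.908] w 0.33556054171853517 q [-0.567  0.107 -0.157  1.309  0.003  0.619]
[-0.8, -0.1, 0.7] [0.08, -0.19, -0.07]
```

View pics/c11.png

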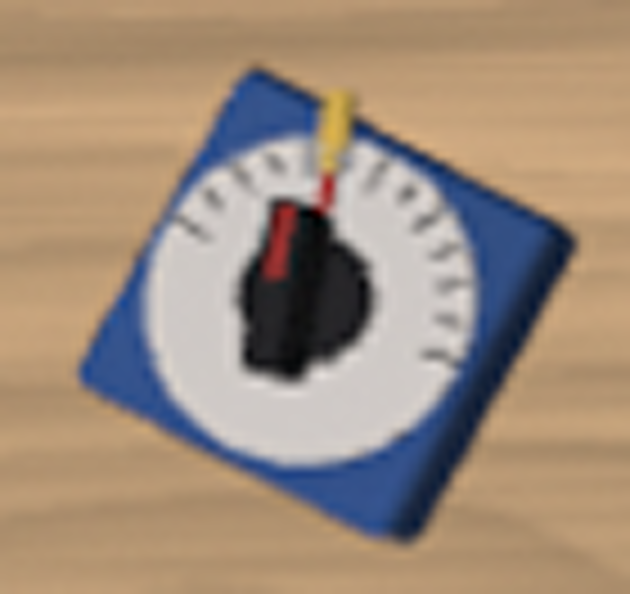

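View pics/n3_scene.png

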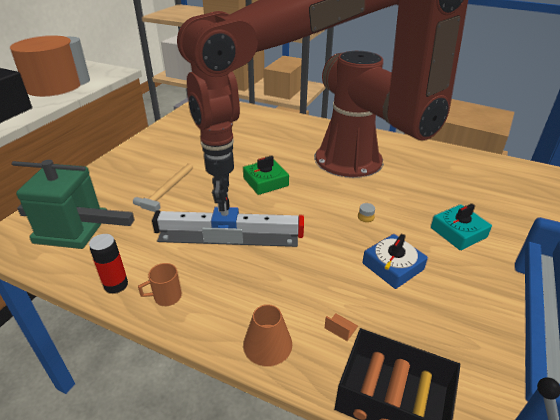

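The pointer (329,178) runs straight into the mark tip (331,168). The push has held steady at 12 N, the sleeve is at about 61 mm, and the bystanders haven't moved. Handing in.

```bash
python3 -c "
from station import arm
print(arm.close_job()); s=arm.get_state(); print(s['clock'],s['tool_pos'],s['force'])"
```

```text
the job is handed in; nothing more can be done
None
the job is handed in; nothing more can be done
```

I finished the job and handed it in at about 16.6 s of the 51 s allowed; the interface gave no verdict.

- **Dial:** I turned the blue dial (the one with the white disc and yellow mark) about 1.22 rad counter-clockwise and let go. In the images the pointer lies within about 0.03 rad of the mark, against the 0.1 rad allowed.
- **Length stop:** I pulled the plunger up to about 19 mm (roughly 6.4 N of pull) and slid the sleeve one hole towards the red end cap. The knob was still held and pressed down with about 12 N when I handed in.
- **First press failed:** It let the sleeve creep back to about 58 mm, too close to the 57 mm limit. I eased off, moved it forward and pressed again.
- **Last checks:** Comparing the images put the sleeve at about 60.8 mm, and the tool position agreed at about 61 mm. The pin is within about 0.5 mm of home, judged from tool height and the hard stop rather than measured directly. I saw no bystander shift in the pictures.

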